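# Count two grinding balls off the tipping tray into the blue cup

## Robot

A 7-joint arm with a two-finger parallel gripper is mounted at the origin on the work surface. World frame = base frame: x ahead of the robot, y to its left, z up, the work surface at z = 0. Lengths are in mm, angles in rad, forces in N, time in s.
With the tool pointing down it reaches from about 350 to 775 mm from the base axis. Payload 3.1 kg.
Tool frame: the origin (TCP) lies between the finger pads; the fingertips stand 8 mm ahead of it and the grasp point (between the pads) lies 11 mm behind it; z points along the fingers, y is the line along which they close (so a half turn about z gives the same grasp; the last joint's range is limited). The gripper opens to 85 mm and grips with 20 to 120 N. Pads are 22 mm wide; open, the fingers measure 114 mm over their backs; the gripper's body (76 mm by 85 mm) begins 54 mm behind the grasp point. The pads swing forward as they close: fully open they stand 13 mm farther back than shut.
Start: joints at [-1.144, 0.311, 0.014, 1.512, -0.004, 1.319, -0.027], TCP at [248.476, 490.69, 239.304] pointing down, gripper open.
Joint ranges: [-2.7, 2.7], [-0.3, 1.91], [-1.27, 1.3], [0.12, 2.57], [-1.44, 4.58], [0.2, 2.03], [-3.05, 3.05]. Speed limits (rad/s): [2.79, 2.79, 3.14, 3.14, 3.14, 3.14, 3.14].

## Interface

Orientations are given as [roll, pitch, yaw] about the fixed x, y, z axes, in that order (R = Rz(yaw) Ry(pitch) Rx(roll)).
In Python, from station import readout, eyes, r gives the robot as it stands. The module is installed in compiled form; this text tells all that it offers.
- The arm moves only by the shell command python3 -m jog 'ROWS' [FORCE]. ROWS is JSON, a list of rows, each a list of 3 entries, a list of its own where there are three numbers: the shift along the tool's x, y, z in cm, then the turn about the tool's z in rad, then the gripper's target within -1 to 1 (fully open at 1, half-way at 0, shut at -1). A call has 1 to 10 rows; each row shifts and turns the commanded pose from where the row before left it, along the tool's axes as they then stand; what a row does not reach is not made up. A row lasts 1/8 s, in which the tool goes at most 62.5 mm and 10.7 degrees, less where a joint would pass 70% of its speed; a pose out of reach is approached as far as the arm can. A call is refused whole if a number of a shift passes 6.25 or a number of a turn 0.188, either way. A call with a gripper value outside its range is refused whole. The fingers move at their own pace and stop on an object; FORCE is the grip in N (left out, the last holds). Time passes only in rows, so rows that do not move let the fingers close. It gives the time, the measured TCP pose, the force, the opening and the grip force at its end, in the units of the state.
- readout.get_state(): the state, without advancing time (a new reading comes with each control period).
- eyes.capture(name): name is "scene" or "top"; returns a dict with "img" (400x640x3 uint8, blue, green, red), "range_z" (400x640 float32, mm along the optical axis (not along the pixel's ray), 0 where there is no reading), "vfov" (degrees; the focal length in pixels is half the picture's height over the tangent of half this angle, whatever the lens; pixels are square), "cx", "cy" (the principal point, pixels), "dist_coeffs" ([k1, k2, p1, p2, k3] as OpenCV has them; the pictures are not rectified), "xyz" and "attitude" of the camera in the world. Camera axes: x right, y down, z forward; pixel columns grow to the right and rows downward; lengths in mm; the calibration is good to about 2 mm. A picture is of the moment at which its call begins.
- r.finish_job(): hands the job in; it is judged then, once.
The state is a dict: "time_s": time; "qpos": joint angles; "joint_velocities": joint speeds; "effort": joint torques, N m; "ee_pos": TCP position; "ee_rot": TCP orientation; "force": force on the tool from outside, world axes, zero at the start; "ft_torque": the same for the moment, N m; "finger_gap": finger opening in mm; "grip_force": force on a finger pad.
Only numpy, scipy, OpenCV 4.12 (cv2) and the standard library are available. Lean on these libraries where they do the work, as an engineer would, in place of code of your own. Each camera call takes 0.05 s, during which the arm holds its last target. There are 200 camera calls.

## Task

Take the blue cup, bring it in low from in front under the overhanging spout of the white ball tray, stand it on the yellow circle and let go of it; then raise the tray by its red tab just far enough that the front pair of steel balls rolls off into the cup while the back pair stays behind the orange lip. Lower the tray to its rest and let go, with the cup left standing on the bench with its two balls.

Things in the scene. Friction and masses are not known exactly. Their poses are not given: they have to be found in the camera images.
- blue_cup: open round blue plastic cup, 64 mm outer diameter at the rim (62 mm at the foot), 45 mm high, wall 3 mm, floor 4 mm thick, about 80 g; origin at the centre of its underside, z up. A yellow and a green cup of the same shape are bystanders.
- circle (a point): centre of the yellow circle (66 mm across) on the bench under the spout, which overhangs it: bring the cup in low along +x. The cup goes here, within 20 mm. Fixed to the tray's stand: x points level to the tray's back (red tab), y is parallel to the hinge. The hinge axis lies 46 mm along +x and 72 mm up. Stand cheeks, 82 mm high, begin 36 mm along +x, 28 to 34 mm to either side.
- tray (a joint): tray angle about its hinge, rad. 0: at rest, floor sloping 5 degrees backwards, all balls still. Grows as the tab is raised, stop at 0.9. Above 0.15 the front pair rolls off the spout; at 0.35 to 0.5 it leaves within a second and lands within 15 mm of the circle's centre. From about 0.75 the back pair climbs over the lip. Free hinge, about 1 N of weight at the tab; it falls back when let go.
- tab (a point): grip point on the red upright tab at the tray's back end: 10 mm thick along the hinge (y), 24 mm long along x, reaching 15 mm above and 39 mm below this point, which at rest is 99 mm high, 115 mm behind and 27 mm above the hinge axis. At rest its axes are those of circle. Grip from above, fingers closing along the hinge; follow the arc, the fingers turning with it or staying upright.
- back_row (a point): middle of the back row's pocket, at the height of the balls' centres, between the orange lip (1.8 mm high, across both lanes) and the tray's back wall; moves with the tray. The white tray is 45 mm wide; its spout edge is 54 mm in front of this point, 75 mm above the bench at rest (side walls 86 mm) and about 61 mm when raised by 0.45 rad, always clear of a 45 mm cup.
- front_a: polished dark steel ball, 16 mm diameter, 17 g; origin at its centre. One of the front pair, which lies in the two lanes of the tray in front of the orange lip, nearest the spout.
- front_b: polished dark steel ball, 16 mm diameter, 17 g; origin at its centre. The other one of the front pair.
- back_a: polished dark steel ball, 16 mm diameter, 17 g; origin at its centre. One of the back pair, behind the orange lip; it stays in the tray.
- back_b: polished dark steel ball, 16 mm diameter, 17 g; origin at its centre. The other one of the back pair; it stays in the tray.
Things that resemble listed ones, but are neither listed nor needed, are in the scene too. Of the things that look like the blue_cup, take the one that is nearest to the robot's base at the start.

How it is judged:
By the outcome, as a careful person would: the job done as asked, in the order asked, and still so for the second after the job is handed in, with the robot touching nothing.
It also fails if it takes over 58 s, if anything falls off the work surface, if the arm or the gripper's body presses on something with over 40 N, if the wrist force passes 120 N, or if a joint passes its speed limit or range.

## Working session

There is one attempt and no reset: what is moved stays moved. The work goes in short steps, Python scripts to look and compute and a shell command to move; the robot and the scene stay as the last step left them, time stands still between calls to the robot, and variables do not carry over. Pictures are saved under pics/ and viewed, at most 10 in all, crops included, and the job is handed in when it is done.

```bash
mkdir -p pics; cat > h.py <<'E'
import numpy as np,cv2
from scipy.spatial.transform import Rotation as R
from station import readout, eyes, r
def cap(n,save=None):
    c=eyes.capture(n)
    if save: cv2.imwrite('pics/'+save,c['img'])
    return c
def cloud(c):
    h,w=c['range_z'].shape; f=h/2/np.tan(np.radians(c['vfov'])/2)
    K=np.array([[f,0,c['cx']],[0,f,c['cy']],[0,0,1.]])
    u,v=np.meshgrid(np.arange(w),np.arange(h))
    p=cv2.undistortPoints(np.stack([u,v],-1).reshape(-1,1,2).astype(float),K,np.array(c['dist_coeffs'],float)).reshape(h,w,2)
    z=c['range_z'][...,None]
    P=np.concatenate([p*z,z],-1)
    W=P@R.from_euler('xyz',c['attitude']).as_matrix().T+np.array(c['xyz'])
    W[c['range_z']==0]=np.nan
    return W
E
python3 - <<'E'
from h import *
for n in('scene','top'):
    c=cap(n,n+'0.png'); np.savez(n+'0.npz',img=c['img'],W=cloud(c)); print(n,c['xyz'],c['attitude'],c['vfov'])
s=readout.get_state(); print(s)
E
```

```text
scene [1244.2616407  -159.53194509  782.26893107] [-2.38687426  0.00795193  1.39250518] 44.63275085855146
top [ 377.65576023  -61.62280151 1089.28227048] [-2.9644539   0.0343116  -1.58026052] 42.48238005782548
{'time_s': 0.1, 'qpos': array([-1.14370615,  0.31166531,  0.01402818,  1.51288806, -0.00436606,
        1.31918336, -0.02719215]), 'joint_velocities': array([ 0.00013367, -0.00043773,  0.00062291, -0.00477216,  0.00024953,
       -0.00038088,  0.00028003]), 'effort': array([ 9.39836937e-04, -3.80857265e+01,  1.46542923e-01, -2.31241035e+01,
        1.22119571e-02,  8.10179394e-03,  1.12970096e-05]), 'ee_pos': array([248.2251275 , 490.09824557, 238.32248954]), 'ee_rot': array([-3.13948252e+00,  1.32679783e-04,  2.67286201e+00]), 'force': array([-0.18343435, -0.4440865 ,  0.09018865]), 'ft_torque': array([ 0.02264162, -0.02843335,  0.00940122]), 'grip_force': 0.0, 'finger_gap': 85.48794580435434}
```

View pics/scene0.png

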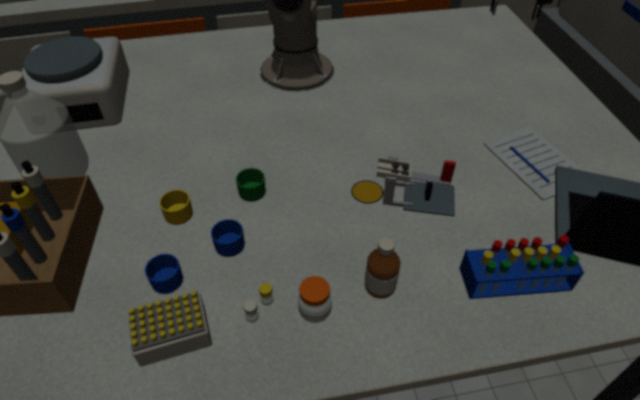

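View pics/top0.png

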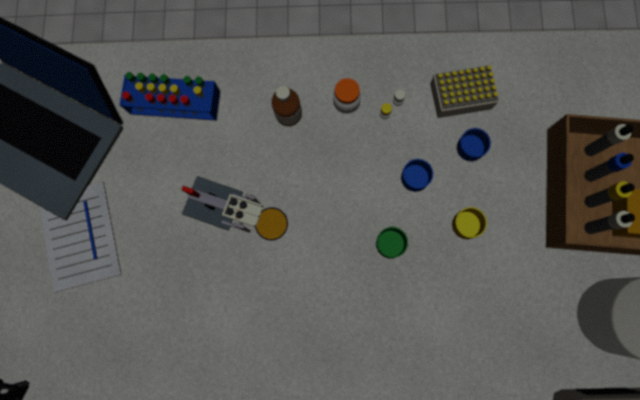

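The scene view shows the tray at about (400,190), the yellow circle at (367,191) and blue cups at (228,238) and (164,273). In the top view the circle is at (271,223), the red tab at (190,190), the balls at (236,207), and the blue cups at (417,175) and (474,144).

```bash
python3 - <<'E'
from h import *
for n,boxes in (('top',dict(cupA=(395,155,440,195),cupB=(455,125,495,165),green=(370,222,412,262),yel=(450,202,490,242),circ=(250,200,295,245),tab=(175,180,205,200))),('scene',dict(cupA=(205,215,250,260),circ=(345,175,388,206),tab=(435,155,460,186)))):
    d=np.load(n+'0.npz');W=d['W'];hsv=cv2.cvtColor(d['img'],cv2.COLOR_BGR2HSV)
    for k,(a,b,c,e) in boxes.items():
        w=W[b:e,a:c].reshape(-1,3);h=hsv[b:e,a:c].reshape(-1,3)
        hue={'c':(100,130),'g':(40,90),'y':(15,35),'t':(0,8)}[k[0]] if k!='circ' else (12,32)
        m=(h[:,0]>=hue[0])&(h[:,0]<=hue[1])|((k=='tab')&(h[:,0]>172)); m&=(h[:,1]>120)&(h[:,2]>40)&~np.isnan(w[:,0])
        if k=='circ': m&=w[:,2]<15
        p=w[m]
        q=p[p[:,2]>38] if k not in('circ','tab') else p
        if k=='tab': q=p[p[:,2]>60]
        if len(q)<5: print(n,k,len(p),len(q)); continue
        hull=cv2.minEnclosingCircle(q[:,:2].astype(np.float32))
        print(n,k,len(q),'mean',q.mean(0).round(1),'min',q.min(0).round(),'max',q.max(0).round(),'mec',np.round(hull[0],1),round(hull[1],1))
    print('bench z',np.nanmedian(W[250:300,300:360,2] if n=='top' else W[100:150,200:260,2]))
d=np.load('top0.npz');W=d['W'];
img=np.vstack([cv2.resize(d['img'][165:265,165:305],None,fx=4,fy=4,interpolation=2)])
cv2.imwrite('pics/crop1.png',np.clip(img*1.8,0,255).astype('uint8'))
E
```

```text
top cupA 132 mean [ 614.1 -228.6   43.1] min [ 586. -259.   38.] max [ 649. -197.   50.] mec [ 617.8 -228.2] 31.6
top cupB 126 mean [ 677.7 -347.3   42.8] min [ 651. -382.   38.] max [ 714. -320.   48.] mec [ 683.1 -351.7] 31.9
top green 78 mean [ 468.5 -167.    43.4] min [ 445. -200.   38.] max [ 506. -140.   48.] mec [ 475.5 -170.4] 31.0
top yel 152 mean [ 513.6 -330.2   43.2] min [ 483. -364.   38.] max [ 545. -301.   48.] mec [ 514.1 -332.7] 31.9
top circ 746 mean [5.226e+02 8.020e+01 5.000e-01] min [490.  48.  -6.] max [557. 113.   9.] mec [523.4  81.3] 34.0
top tab 61 mean [576.7 231.  111.5] min [570. 220.  82.] max [585. 243. 117.] mec [577.6 231.9] 12.3
bench z -0.6015144660507303
scene cupA 140 mean [ 621.4 -230.9   44.8] min [ 584. -259.   39.] max [ 647. -200.   50.] mec [ 615.6 -229.8] 31.9
scene circ 508 mean [520.5  79.6   2.4] min [485.  47.  -2.] max [554. 113.   6.] mec [519.  79.] 34.9
scene tab 76 mean [577.9 229.  103.8] min [571. 219.  65.] max [584. 239. 117.] mec [578.3 228.8] 10.5
bench z 1.8715680775092096
```

View pics/crop1.png

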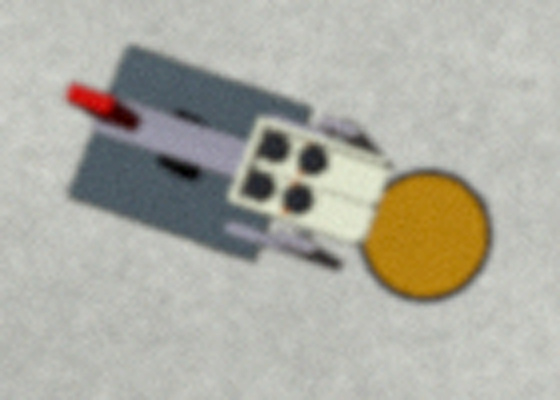

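The nearer blue cup is at (617,-229) and the circle at (521.5,80). The tray's axis points at 69.4°. The crop shows the four balls at rest, at about (280,165), and the spout over the circle's edge. I'll turn the tool to that yaw, then fly over to the cup.

```bash
cat >> h.py <<'E'
def togo(*pts,yaw=1.211):
    s=readout.get_state(); M=R.from_euler('xyz',s['ee_rot']).as_matrix()
    print('t',round(s['time_s'],2),'pos',s['ee_pos'].round(1),'rot',s['ee_rot'].round(3),'gap',round(s['finger_gap'],1),'grip',round(s['grip_force'],1),'F',s['force'].round(1))
    a=np.array(s['ee_rot'][2]-yaw); print('turn',round(float((a+np.pi/2)%np.pi-np.pi/2),3))
    for p in pts: print(p,'tool cm',((np.array(p)-s['ee_pos'])@M/10).round(2))
E
python3 -m jog '[[[0,0,0],0.183,1],[[0,0,0],0.183,1],[[0,0,0],0.183,1],[[0,0,0],0.183,1],[[0,0,0],0.183,1],[[0,0,0],0.183,1],[[0,0,0],0.183,1],[[0,0,0],0.18,1],[[-3.9,4.3,0],0,1],[[-3.9,4.3,0],0,1]]' 30
python3 -m jog '[[[-3.9,4.3,0],0,1],[[-3.9,4.3,0],0,1],[[-3.9,4.3,0],0,1],[[-3.9,4.3,0],0,1],[[-3.9,4.3,0],0,1],[[-3.9,4.3,0],0,1],[[-3.9,4.3,0],0,1],[[-3.9,4.3,0],0,1],[[-3.9,4.3,0],0,1],[[-3.9,4.3,0],0,1]]'
python3 -c "
from h import *
togo((617,-229,239),(617,-229,28))"
```

```text
time_s: 1.35
ee_pos: [301.7, 386.3, 238.6]
ee_rot: [3.141, 0.001, 1.214]
force: [1.4, 0.1, -0.1]
finger_gap: 85.2
grip_force: 0.0
time_s: 2.6
ee_pos: [567.8, -129.8, 238.8]
ee_rot: [-3.141, -0.0, 1.213]
force: [0.5, -0.0, 0.2]
finger_gap: 85.4
grip_force: 0.0
t 2.6 pos [ 567.8 -129.8  238.8] rot [-3.141 -0.     1.213] gap 85.4 grip 0.0 F [ 0.5 -0.   0.2]
turn 0.002
(617, -229, 239) tool cm [-7.57  8.08 -0.03]
(617, -229, 28) tool cm [-7.58  8.1  21.07]
```

```bash
python3 -m jog '[[[-3.0,3.2,0],0,1],[[-2,2.2,0],0,1],[[0,0,2],0,1],[[0,0,4],0,1],[[0,0,4],0,1],[[0,0,0],0,1]]'
python3 - <<'E'
from h import *
togo((617,-229,239),(617,-229,28))
c=cap('scene','s1.png');W=cloud(c);cv2.imwrite('pics/s1c.png',cv2.resize(np.clip(c['img'][130:330,120:320]*1.5,0,255).astype('uint8'),None,fx=3,fy=3))
E
```

```text
time_s: 3.35
ee_pos: [597.3, -192.7, 135.1]
ee_rot: [-3.132, 0.0, 1.212]
force: [0.5, 1.0, -0.1]
finger_gap: 85.3
grip_force: 0.0
t 3.35 pos [ 597.3 -192.7  135.1] rot [-3.132  0.     1.212] gap 85.3 grip 0.0 F [ 0.5  1.  -0.1]
turn 0.001
(617, -229, 239) tool cm [ -2.71   3.02 -10.41]
(617, -229, 28) tool cm [-2.71  3.22 10.68]
```

View pics/s1c.png

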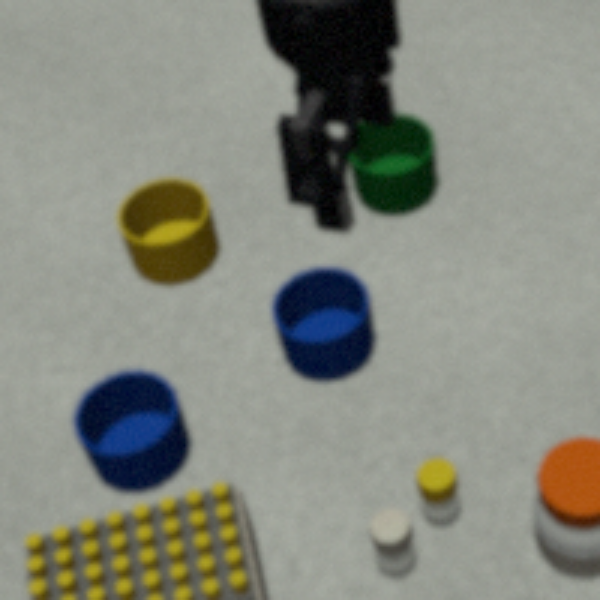

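The open gripper is above and behind the blue cup, which sits at about (323,320) in the crop. Next I'll centre over it and go down.

```bash
python3 -m jog '[[[-1.4,1.6,0],0,1],[[-1.3,1.6,0],0,1],[[0,0,0],0,1],[[0,0,0],0,1]]'
python3 -c "
from h import *
togo((617,-229,28))"
```

```text
time_s: 3.9
ee_pos: [621.2, -230.6, 140.7]
ee_rot: [3.14, -0.001, 1.212]
force: [-0.4, 0.1, 0.2]
finger_gap: 85.3
grip_force: 0.0
t 3.9 pos [ 621.2 -230.6  140.7] rot [ 3.140e+00 -1.000e-03  1.212e+00] gap 85.3 grip 0.0 F [-0.4  0.1  0.2]
turn 0.001
(617, -229, 28) tool cm [-1.000e-02 -4.700e-01  1.127e+01]
```

```bash
python3 -m jog '[[[0,-0.4,3.5],0,1],[[0,0,3.5],0,1],[[0,0,3],0,1],[[0,0,1.3],0,1],[[0,0,0],0,1]]'
python3 -c "
from h import *
togo((617,-229,28))"
python3 -m jog '[[[0,0,0],0,-0.2],[[0,0,0],0,-0.2],[[0,0,0],0,-0.2],[[0,0,0],0,-0.2],[[0,0,0],0,-0.2],[[0,0,0],0,-0.2]]' 30
```

```text
time_s: 4.53
ee_pos: [616.7, -228.7, 26.1]
ee_rot: [-3.14, -0.0, 1.213]
force: [0.2, -0.5, 0.5]
finger_gap: 85.6
grip_force: 0.0
t 4.53 pos [ 616.7 -228.7   26.1] rot [-3.14  -0.     1.213] gap 85.6 grip 0.0 F [ 0.2 -0.5  0.5]
turn 0.002
(617, -229, 28) tool cm [-0.02  0.03 -0.19]
time_s: 5.28
ee_pos: [618.3, -230.3, 28.7]
ee_rot: [3.138, -0.0, 1.212]
force: [-0.7, 1.1, 7.9]
finger_gap: 63.4
grip_force: 33.5
```

```bash
python3 -m jog '[[[0,0,-2],0,-0.2],[[0,0,-4],0,-0.2],[[0,0,-4],0,-0.2],[[0,0,0],0,-0.2]]'
python3 -c "
from h import *
togo((472,-51,128),(472,-51,36),(521.5,80,36))"
```

```text
time_s: 5.78
ee_pos: [619.6, -231.7, 132.0]
ee_rot: [3.132, 0.001, 1.212]
force: [0.6, 0.1, -0.8]
finger_gap: 63.4
grip_force: 33.4
t 5.78 pos [ 619.6 -231.7  132. ] rot [3.132e+00 1.000e-03 1.212e+00] gap 63.4 grip 33.4 F [ 0.6  0.1 -0.8]
turn 0.001
(472, -51, 128) tool cm [ 11.73 -20.17   0.19]
(472, -51, 36) tool cm [ 11.74 -20.26   9.39]
(521.5, 80, 36) tool cm [ 25.74 -20.23   9.39]
```

```bash
python3 -m jog '[[[2,-3.4,0],0,-0.2],[[2,-3.4,0],0,-0.2],[[2,-3.4,0],0,-0.2],[[2,-3.4,0],0,-0.2],[[2,-3.4,0],0,-0.2],[[1.8,-3.3,0],0,-0.2],[[0,0,0],0,-0.2],[[0,0,4.5],0,-0.2],[[0,0,4.5],0,-0.2],[[0,0,0],0,-0.2]]'
python3 - <<'E'
from h import *
togo((521.5,80,36))
c=cap('scene');W=cloud(c);cv2.imwrite('pics/s2c.png',cv2.resize(np.clip(c['img'][100:260,260:480]*1.5,0,255).astype('uint8'),None,fx=3.5,fy=3.5))
E
```

```text
time_s: 7.02
ee_pos: [465.2, -48.6, 33.8]
ee_rot: [-3.135, 0.004, 1.21]
force: [-0.6, 0.4, -0.5]
finger_gap: 63.2
grip_force: 33.8
t 7.03 pos [465.2 -48.6  33.8] rot [-3.135  0.004  1.21 ] gap 63.2 grip 33.8 F [-0.6  0.4 -0.5]
turn -0.001
(521.5, 80, 36) tool cm [14.01  0.73 -0.28]
```

View pics/s2c.png

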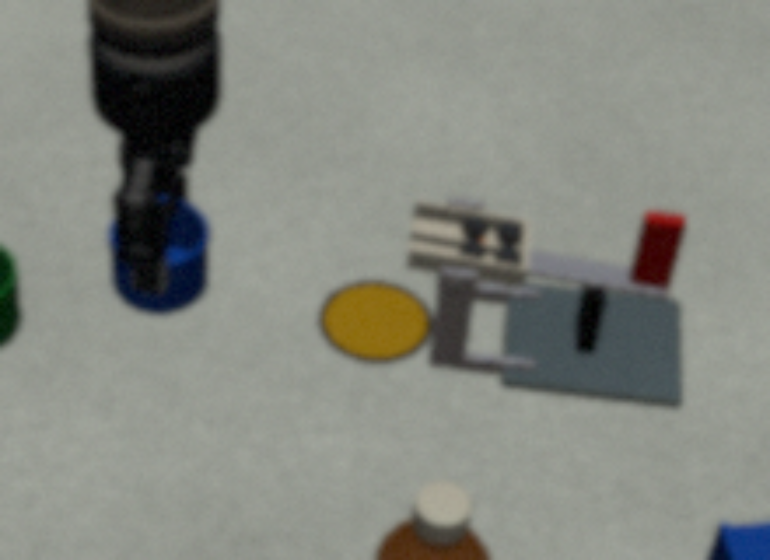

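The gripper holds the cup low in front of the circle, at (160,255) against (375,320) in the crop, and the spout is clear. I'll move straight in along the tray axis.

```bash
python3 -m jog '[[[2.5,0.7,-0.1],0,-0.2],[[2.5,0,0],0,-0.2],[[2.5,0,0],0,-0.2],[[2.0,0,0],0,-0.2],[[1.0,0,0],0,-0.2],[[0,0,0],0,-0.2]]'
python3 -c "
from h import *
togo((521.5,80,36))"
```

```text
time_s: 7.82
ee_pos: [512.2, 48.3, 37.8]
ee_rot: [3.141, -0.0, 1.213]
force: [0.8, -0.3, -0.2]
finger_gap: 63.3
grip_force: 33.8
t 7.83 pos [512.2  48.3  37.8] rot [ 3.141 -0.     1.213] gap 63.3 grip 33.8 F [ 0.8 -0.3 -0.2]
turn 0.002
(521.5, 80, 36) tool cm [ 3.29 -0.24  0.18]
```

```bash
python3 -m jog '[[[1.2,-0.2,0],0,-0.2],[[1.1,0,0],0,-0.2],[[0.7,0,0],0,-0.2],[[0,0,0],0,-0.2],[[0,0,0],0,-0.2]]'
python3 -c "
from h import *
togo((521.5,80,28))"
```

```text
time_s: 8.45
ee_pos: [520.3, 76.3, 37.2]
ee_rot: [-3.142, 0.001, 1.211]
force: [1.5, -0.5, -1.0]
finger_gap: 63.4
grip_force: 33.8
t 8.45 pos [520.3  76.3  37.2] rot [-3.142e+00  1.000e-03  1.211e+00] gap 63.4 grip 33.8 F [ 1.5 -0.5 -1. ]
turn 0.0
(521.5, 80, 28) tool cm [ 0.39 -0.01  0.92]
```

```bash
python3 -m jog '[[[0,0,0.4],0,-0.2],[[0,0,0.3],0,-0.2],[[0,0,0.1],0,-0.2],[[0,0,0],0,-0.2]]'
python3 -c "
from h import *
togo((521.5,80,28))"
```

```text
time_s: 8.95
ee_pos: [520.3, 76.7, 29.2]
ee_rot: [-3.141, 0.0, 1.212]
force: [-0.3, 0.2, -0.3]
finger_gap: 63.4
grip_force: 33.8
t 8.95 pos [520.3  76.7  29.2] rot [-3.141  0.     1.212] gap 63.4 grip 33.8 F [-0.3  0.2 -0.3]
turn 0.001
(521.5, 80, 28) tool cm [ 0.35 -0.01  0.12]
```

```bash
python3 -m jog '[[[0,0,0.15],0,-0.2],[[0,0,0],0,-0.2]]'; python3 -m jog '[[[0,0,0.1],0,-0.2],[[0,0,0],0,-0.2]]'
```

```text
time_s: 9.2
ee_pos: [520.6, 76.8, 28.7]
ee_rot: [3.141, -0.001, 1.212]
force: [-1.8, 0.6, 4.7]
finger_gap: 63.5
grip_force: 34.2
time_s: 9.45
ee_pos: [520.6, 76.8, 28.6]
ee_rot: [-3.141, -0.001, 1.212]
force: [-4.5, 0.1, 11.5]
finger_gap: 63.4
grip_force: 34.8
```

Contact with the bench. I'll release, then back out along -x.

```bash
python3 -m jog '[[[0,0,-0.15],0,-0.2],[[0,0,0],0,1],[[0,0,0],0,1],[[0,0,0],0,1],[[0,0,0],0,1],[[-1.5,0,0],0,1],[[-3,0,0],0,1],[[-4,0,0],0,1],[[-4,0,0],0,1],[[0,0,0],0,1]]'
python3 - <<'E'
from h import *
togo((578,230,200))
c=cap('top');W=cloud(c);np.savez('t3.npz',img=c['img'],W=W)
cv2.imwrite('pics/t3c.png',cv2.resize(np.clip(c['img'][160:290,165:345]*1.8,0,255).astype('uint8'),None,fx=4,fy=4,interpolation=2))
E
```

```text
time_s: 10.7
ee_pos: [474.3, -45.4, 28.5]
ee_rot: [-3.141, 0.002, 1.203]
force: [-1.1, 0.2, -1.1]
finger_gap: 85.3
grip_force: 0.0
t 10.7 pos [474.3 -45.4  28.5] rot [-3.141e+00  2.000e-03  1.203e+00] gap 85.3 grip 0.0 F [-1.1  0.2 -1.1]
turn -0.008
(578, 230, 200) tool cm [ 29.39  -0.23 -17.21]
```

View pics/t3c.png

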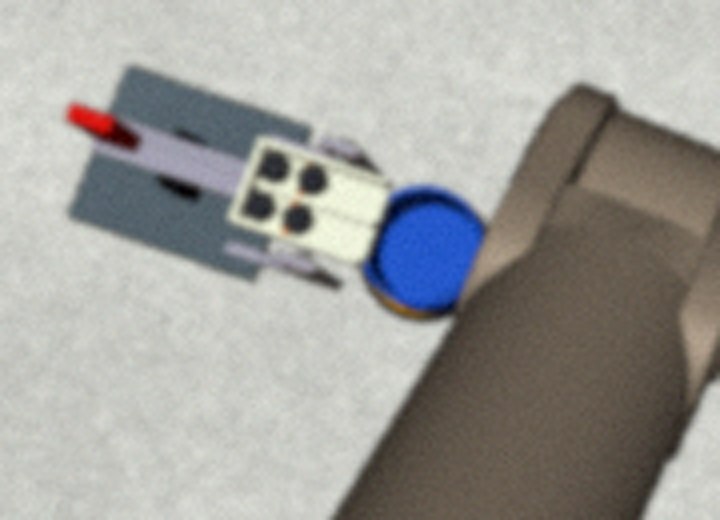

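The top view shows the cup on the circle under the spout, with its rim at about (430,250) in the crop, and all four balls still in place. Next I'll go up and over to the tab.

```bash
python3 -m jog '[[[0,0,-3],0,1],[[0,0,-5],0,1],[[0,0,-5],0,1],[[0,0,-4],0,1],[[4,0,0],0,1],[[5,0,0],0,1],[[5,0,0],0,1],[[5,0,0],0,1],[[5,0,0],0,1],[[4,0,0],0,1]]'
python3 -m jog '[[[1,0,0],0,1],[[0,0,0],0,1],[[0,0,0],0,1]]'
python3 - <<'E'
from h import *
togo((577.5,230,87))
E
```

```text
time_s: 12.0
ee_pos: [574.6, 226.0, 197.8]
ee_rot: [-3.141, -0.001, 1.216]
force: [0.3, -0.1, 0.6]
finger_gap: 85.5
grip_force: 0.0
time_s: 12.38
ee_pos: [578.3, 229.1, 198.5]
ee_rot: [3.141, 0.001, 1.209]
force: [0.8, 0.4, -0.3]
finger_gap: 85.2
grip_force: 0.0
t 12.38 pos [578.3 229.1 198.5] rot [3.141e+00 1.000e-03 1.209e+00] gap 85.2 grip 0.0 F [ 0.8  0.4 -0.3]
turn -0.002
(577.5, 230, 87) tool cm [ 0.07 -0.11 11.15]
```

```bash
python3 -m jog '[[[0,-0.1,3],0,1],[[0,0,3.5],0,1],[[0,0,3],0,1],[[0,0,1.7],0,1],[[0,0,0],0,0],[[0,0,0],0,-0.4],[[0,0,0],0,-0.4],[[0,0,0],0,-0.4]]' 25
python3 -m jog '[[[0,0,0],0,-1],[[0,0,0],0,-1],[[0,0,0],0,-1],[[0,0,0],0,-1]]' 25
python3 - <<'E'
from h import *
togo((577.5,230,87))
E
```

```text
time_s: 13.38
ee_pos: [578.0, 231.9, 87.3]
ee_rot: [3.14, -0.001, 1.212]
force: [0.0, -0.6, 0.2]
finger_gap: 25.4
grip_force: 0.0
time_s: 13.88
ee_pos: [577.0, 232.1, 86.8]
ee_rot: [-3.141, -0.0, 1.213]
force: [-3.7, 0.4, 5.0]
finger_gap: 9.7
grip_force: 28.2
t 13.88 pos [577.  232.1  86.8] rot [-3.141 -0.     1.213] gap 9.7 grip 28.2 F [-3.7  0.4  5. ]
turn 0.002
(577.5, 230, 87) tool cm [-0.18  0.12 -0.02]
```

```bash
python3 -m jog '[[[-0.22,0,-0.8],0,-1],[[-0.27,0,-0.78],0,-1],[[-0.33,0,-0.76],0,-1],[[-0.38,0,-0.73],0,-1],[[-0.43,0,-0.71],0,-1],[[-0.47,0,-0.67],0,-1],[[0,0,0],0,-1],[[0,0,0],0,-1],[[0,0,0],0,-1],[[0,0,0],0,-1]]'
python3 -m jog '[[[0,0,0],0,-1],[[0,0,0],0,-1],[[0,0,0],0,-1],[[0,0,0],0,-1],[[0,0,0],0,-1],[[0,0,0],0,-1]]'
python3 - <<'E'
from h import *
togo((577.5,230,87))
a=cap('top')['img'][160:290,165:345];b=cap('scene')['img'][120:250,320:500]
cv2.imwrite('pics/r4.png',cv2.resize(np.clip(np.hstack([a,b])*1.8,0,255).astype('uint8'),None,fx=2.2,fy=2.2,interpolation=2))
E
```

```text
time_s: 15.12
ee_pos: [569.7, 211.9, 131.0]
ee_rot: [-3.141, 0.001, 1.212]
force: [-4.2, 1.7, 3.0]
finger_gap: 9.8
grip_force: 26.3
time_s: 15.88
ee_pos: [569.7, 212.0, 130.9]
ee_rot: [-3.141, 0.0, 1.212]
force: [-4.1, 1.7, 2.6]
finger_gap: 9.4
grip_force: 26.3
t 15.88 pos [569.7 212.  130.9] rot [-3.141  0.     1.212] gap 9.4 grip 26.3 F [-4.1  1.7  2.6]
turn 0.001
(577.5, 230, 87) tool cm [1.96 0.1  4.38]
```

View pics/r4.png

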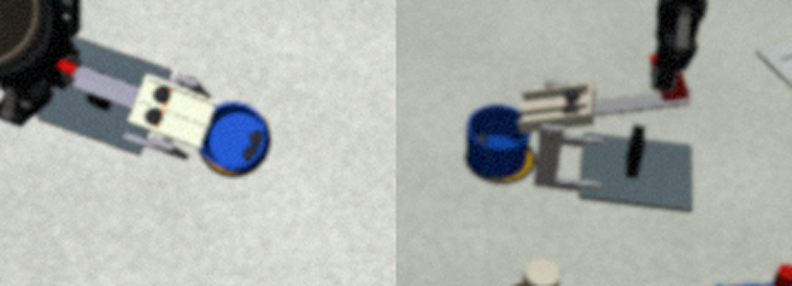

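The two front balls are in the cup, at about (252,145) in the left half, and the back pair is still in its pocket at (160,105). I'll lower the tray back along the same arc.

```bash
python3 -m jog '[[[0.47,0,0.67],0,-1],[[0.43,0,0.71],0,-1],[[0.38,0,0.73],0,-1],[[0.33,0,0.76],0,-1],[[0.27,0,0.78],0,-1],[[0.22,0,0.8],0,-1],[[0,0,0],0,-1],[[0,0,0],0,-1]]'
python3 -m jog '[[[0,0,0],0,-0.4],[[0,0,0],0,0],[[0,0,0],0,1],[[0,0,0],0,1],[[0,0,0],0,1],[[0,0,0],0,1],[[0,0,-3],0,1],[[0,0,-5],0,1],[[0,0,-5],0,1],[[0,0,-2],0,1]]'
python3 -m jog '[[[5,0,0],0,1],[[5,0,0],0,1],[[5,0,0],0,1],[[0,0,0],0,1],[[0,0,0],0,1]]'
python3 - <<'E'
from h import *
togo((577.5,230,87))
a=cap('top')['img'][160:290,165:345];b=cap('scene')['img'][120:250,320:500]
cv2.imwrite('pics/r5.png',cv2.resize(np.clip(np.hstack([a,b])*1.8,0,255).astype('uint8'),None,fx=2.2,fy=2.2,interpolation=2))
E
```

```text
time_s: 16.98
ee_pos: [576.9, 231.7, 87.3]
ee_rot: [-3.14, -0.0, 1.212]
force: [-7.5, -0.8, 8.2]
finger_gap: 9.8
grip_force: 28.3
time_s: 18.23
ee_pos: [579.2, 231.7, 240.4]
ee_rot: [3.137, -0.004, 1.212]
force: [0.7, 1.3, -0.1]
finger_gap: 85.2
grip_force: 0.0
time_s: 18.85
ee_pos: [630.3, 371.0, 235.8]
ee_rot: [3.141, 0.002, 1.211]
force: [-0.6, -0.1, -0.2]
finger_gap: 85.5
grip_force: 0.0
t 18.85 pos [630.3 371.  235.8] rot [3.141e+00 2.000e-03 1.211e+00] gap 85.5 grip 0.0 F [-0.6 -0.1 -0.2]
turn 0.0
(577.5, 230, 87) tool cm [-1.503e+01  1.000e-02  1.491e+01]
```

View pics/r5.png

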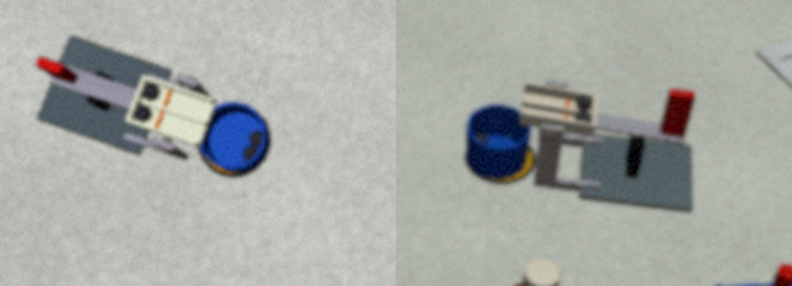

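The tray is back at rest with the back pair behind the lip at (148,100). The two front balls are in the cup, the cup is standing on the circle, and the robot is clear of everything.

```bash
python3 -c "
from h import *
print(r.finish_job())"
```

```text
the job is handed in; nothing more can be done
None
```

The job is handed in at about 19 s of the 58 s allowed: the blue cup stands on the yellow circle with the two front balls in it, the back pair is still behind the orange lip, and the tray is back at rest and released.

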